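# Free and close the access panel of a bench instrument, and hold it shut

## Task

First take the eraser that was left inside the open top of the blue instrument and set it on the desk beside the instrument. Then turn the yellow quarter-turn fastener until its wing lines up with the slot in the white panel (the red marks), and only after that swing the panel down over the fastener and press it flush against its frame. A spring pushes the panel open again, so finish while your fingertips are still holding it pressed shut; leave the tape roll, stapler, note block and timer where they are.

Things in the scene. Friction and masses are not known exactly. Their poses are not given: they have to be found in the camera images.
- instrument: low blue instrument, 170 (x) x 140 (y) x 46 mm, fixed; origin at the centre of its underside, z up, +x from the front (vents, rocker) to the panel hinge. Open top: metal deck at z = 40 mm inside a 6 mm wide black gasket frame (inner edges x = +-77, y = +-62 mm) with its top at z = 46 mm. Two red marks on the deck lie on the x axis, either side of the fastener.
- panel (a joint): angle of the white access panel (rad): 0 = shut flush on the frame, 1.57 = upright; starts at 1.6 to 1.8. A hinge spring pushes it open and swings it back when let go: about 5 to 6 N at the lip hold it shut. It lands on the fastener if the wing is out of line with the slot, and on anything on the deck that is higher than the frame.
- panel_hinge (a point): middle of the hinge line (instrument's x = 78, z = 48.5 mm, along y); turns with the panel: x along the panel from lip to hinge, y along the hinge, z out of the outer face (upper when shut). Panel: 140 mm wide, 5 mm thick, reaching 172 mm from this line (9 mm past the front when shut), with a 16 mm wide slot in its middle, 87 to 129 mm from the line, running straight away from the hinge.
- panel_lip (a point): point on the outer face of the panel in the middle of its width, 158 mm from the hinge line and 14 mm from the free edge, on a black rubber strip: the place to push the panel over from behind and to press it down. 51 mm above the desk when shut; the open panel reaches about 220 mm. Axes as panel_hinge.
- fastener (a joint): angle of the yellow fastener (rad) about its vertical axis, anticlockwise from above positive, stops at -1.6 and 1.6; 0 = wing in line with the instrument's x axis, the red marks and the slot; starts between 0.75 and 1.35. Friction (about 0.05 N m) holds it where it is left. The panel passes over it within about 0.2 rad of 0.
- fastener_grip (a point): point on the fastener's axis where it is gripped, 58 mm above the desk, at x = -30 mm, y = 0 of the instrument. The wing is a yellow upright bar 32 mm long (its own x), 10 mm wide (its own y), from 46 to 66 mm above the desk, with a black line along its top. It stands 15 mm above the shut panel.
- eraser: blue and white eraser, 21 (x) x 46 (y) x 12 mm, about 18 g, origin at the centre of its underside; lies flat on the instrument's deck between fastener and hinge, long side roughly along the instrument's x axis (within 0.35 rad). The desk round world x = 0.52, y = 0.14 m is always free to take it.
- tape_roll: roll of brown tape, 94 x 92 x 48 mm, lying flat, origin under its centre; to be left alone.
- stapler: blue and black stapler, 34 (x) x 135 (y) x 48 mm, origin under its centre; to be left alone.
- note_block: yellow block of notes, 78 x 78 x 21 mm, right of the open laptop, origin under its centre; to be left alone. The laptop is fixed: its lid rises to 230 mm within world x 0.28 to 0.61, y -0.27 to 0 m.
- count_timer: white timer, 66 x 64 x 16 mm, origin under its centre, left of the instrument. The monitor behind it is fixed: its screen hangs 170 to 520 mm above the desk over world x 0.62 to 0.77, y 0.06 to 0.61 m. To be left alone.

How it is judged:
On the way, in this order (a step that is already met when the one before it is completed fails the run):
1. the eraser is off the instrument, let go and at rest on the desk, the panel still open (height (world z) of eraser between -0.02 and 0.03 m and linear speed of eraser below 0.03 m/s and contact force between eraser and instrument below 0.05 N and contact force between eraser and the fingers below 0.05 N and value of joint panel above 0.5 rad), for 0.2 s.
2. the fastener's wing is in line with the slot and the red marks (within 0.25 rad), the panel still open (value of joint fastener between -0.25 and 0.25 rad and value of joint panel above 0.5 rad), for 0.2 s.
3. the panel is pressed flush against its frame by the fingertips (value of joint panel below 0.03 rad and contact force between the fingers and panel above 4 N and value of joint fastener between -0.25 and 0.25 rad), for 0.3 s.
At the end, for the whole second after the job is handed in: The panel is flush on its frame (within 0.03 rad) and held there by the fingers with more than 4 N, the fastener stands in line with the slot within 0.25 rad, and the eraser lies at rest on the desk, touching neither instrument nor fingers (all of step 3 and height (world z) of eraser between -0.02 and 0.03 m and linear speed of eraser below 0.03 m/s and contact force between eraser and instrument below 0.05 N and contact force between eraser and the fingers below 0.05 N); the arm keeps its last pose, push and grip.
It fails at once if the tape roll, stapler, note block or timer is moved by more than 30 mm (distance of any of tape_roll, stapler, note_block, count_timer from where it was at the start of the episode above 0.03 m).
It also fails if it takes over 67 s, if anything falls off the work surface, if the arm or the gripper's body presses on something with over 40 N, if the wrist force passes 120 N, or if a joint passes its speed limit or range.

## Robot

A 7-joint arm with a two-finger parallel gripper is mounted at the origin on a cart in front of the work surface, level with it; the furniture and walls round the work are solid. World frame = base frame: x ahead of the robot, y to its left, z up, the work surface at z = 0. Lengths are in m, angles in rad, forces in N, time in s.
With the tool pointing down it reaches from about 0.4 to 0.85 m from the base axis. Payload 10.4 kg.
Tool frame: the origin (TCP) lies on the centre line of the jaws, within the pads' length; the fingertips stand 11 mm ahead of it and the grasp point (between the pads) lies 8 mm behind it (tip_reach is the distance from the TCP to the fingertips, in m); z points along the fingers, y is the line along which they close (so a half turn about z gives the same grasp; the last joint's range is limited). The gripper opens to 85 mm and grips with 20 to 120 N. Pads are 22 mm wide; open, the fingers measure 114 mm over their backs; the gripper's body (76 mm by 85 mm) begins 54 mm behind the grasp point. The pads swing forward as they close: fully open they stand 13 mm farther back than shut.
Start: joints at [-1.35, 0.332, -0.065, 1.46, 0.022, 1.35, -0.088], TCP at [0.151, 0.607, 0.242] pointing down, gripper open.
Joint ranges: [-2.6, 2.6], [-0.5, 2.12], [-1.47, 1.34], [0.16, 2.42], [-1.27, 4.41], [0.06, 2.06], [-2.6, 2.6]. Speed limits (rad/s): [2.22, 2.22, 2.79, 2.79, 3.14, 3.14, 3.14].

## Interface

Orientations are given as a unit quaternion [x, y, z, w].
In Python, from workcell import get_obs, camera, hand_in, tip_reach gives the robot as it stands. The module is installed in compiled form; this text tells all that it offers.
- The arm moves only by the tool move_arm, never from a script. Its argument "plan" is a list of rows, each an object with "delta_pos": the shift along the tool's x, y, z in shares of 0.75 m (1.0 is 0.75 m), a list of three; "turn": the turn, a rotation vector about the tool's x, y, z in parts of the range, where 1.0 means pi rad, a list of three; "fingers": the closure, from 0 (fully open) to 1 (shut). A call has 1 to 12 rows; each row is the pose to reach, as a shift and turn from the pose commanded when the call began, along the tool's axes at that moment; what a row does not reach only later rows make up. A row lasts 1/8 s, in which the tool goes at most 62.5 mm and 10.7 degrees, less where a joint would pass 70% of its speed; a pose out of reach is approached as far as the arm can. A call with a gripper value outside its range is refused whole. The fingers move at their own pace and stop on an object; "force" is the grip in N (left out, the last holds). Time passes only in rows, so rows that repeat a pose let the fingers close. It gives the time, the measured TCP pose, the force, the opening and the grip force at its end, in the units of the state.
- get_obs(): the state, without advancing time (a new reading comes with each control period).
- camera(name): name is "scene" or "top" or "wrist"; returns a dict with "color" (400x640x3 uint8, red, green, blue), "range_z" (400x640 float32, m along the optical axis (not along the pixel's ray), 0 where there is no reading), "fx", "fy", "cx", "cy" (pixels), "R" (3x3) and "t" (3): a world point X has camera coordinates R X + t; the wrist camera has in their place "tool_from_camera" (4x4, takes a point from camera to tool coordinates, whose origin is the TCP and whose axes are the flange's). Camera axes: x right, y down, z forward; pixel columns grow to the right and rows downward; lengths in m; the calibration is good to about 2 mm. A picture is of the moment at which its call begins: read the wrist's pose just before it.
- hand_in(): hands the job in; it is judged then, once.
The state is a dict: "clock": time; "joint_pos": joint angles; "joint_velocities": joint speeds; "tau": joint torques, N m; "position": TCP position; "ee_rot": TCP orientation; "ft_force": force on the tool from outside, world axes, zero at the start; "torque": the same for the moment, N m; "grip_width": opening from 0.0 (shut) to 1.0 (fully open); "grasp_force": force on a finger pad.
Only numpy, scipy, OpenCV 4.12 (cv2) and the standard library are available. Lean on these libraries where they do the work, as an engineer would, in place of code of your own. Each camera call takes 0.05 s, during which the arm holds its last target. There are 200 camera calls.

## Working session

There is one attempt and no reset: what is moved stays moved. The work goes in short steps, Python scripts to look and compute and a tool call to move; the robot and the scene stay as the last step left them, time stands still between calls to the robot, and variables do not carry over. Pictures are saved under pics/ and viewed, at most 10 in all, crops included, and the job is handed in when it is done.

Besides the shell and the picture viewer there is one more tool, called after "Call:" as name(argument=value, ...) on one line, values as JSON. move_arm: Moves the arm, as the interface text tells. Its arguments: {"type":"object","properties":{"plan":{"type":"array","items":{"type":"object","properties":{"delta_pos":{"type":"array","items":{"type":"number"}},"turn":{"type":"array","items":{"type":"number"}},"fingers":{"type":"number"}}}},"force":{"type":"number"}},"required":["plan"]}

```bash
mkdir -p pics; cat > h.py <<'E'
import numpy as np, cv2
from workcell import get_obs, camera, hand_in, tip_reach
from scipy.spatial.transform import Rotation as Ro
def cloud(name):
    o=get_obs(); c=camera(name); z=c["range_z"]; v,u=np.mgrid[:400,:640]
    P=np.stack([(u-c["cx"])/c["fx"]*z,(v-c["cy"])/c["fy"]*z,z],-1)
    if name=="wrist":
        T=np.array(c["tool_from_camera"]); P=P@T[:3,:3].T+T[:3,3]
        P=P@Ro.from_quat(o["ee_rot"]).as_matrix().T+np.array(o["position"])
    else: P=(P-np.array(c["t"]))@np.array(c["R"])
    P[z==0]=np.nan
    return c["color"],P
def save(n,im): cv2.imwrite(f"pics/{n}.png",im[...,::-1])
E
python3 - <<'E'
from h import *
print(get_obs()); print(tip_reach)
a,P=cloud("top"); save("top",a); np.save("top.npy",P); np.save("topc.npy",a)
b,Q=cloud("scene"); save("scene",b); np.save("scene.npy",Q)
E
```

```text
{'clock': 0.0, 'joint_pos': array([-1.34961031,  0.33286388, -0.0646845 ,  1.46094171,  0.02158014,
        1.34990763, -0.08848777]), 'joint_velocities': array([-0.00079464, -0.00064632, -0.00032433, -0.00118107, -0.00098753,
       -0.00138546,  0.00079774]), 'tau': array([-1.49375392e-04, -6.25437570e+01,  4.92240465e-02, -3.91613102e+01,
        1.61247054e-02,  9.89572029e-03, -4.72467931e-07]), 'position': array([0.15078143, 0.60616514, 0.24152068]), 'ee_rot': array([ 1.21584301e-01,  9.92580853e-01, -7.10449020e-04, -6.05534996e-05]), 'ft_force': array([ 0.1162615 ,  0.30584185, -0.38991142]), 'torque': array([-0.01945643,  0.0026474 , -0.03327396]), 'grasp_force': 0.0, 'grip_width': 1.0049630893849466}
0.011
```

View pics/top.png

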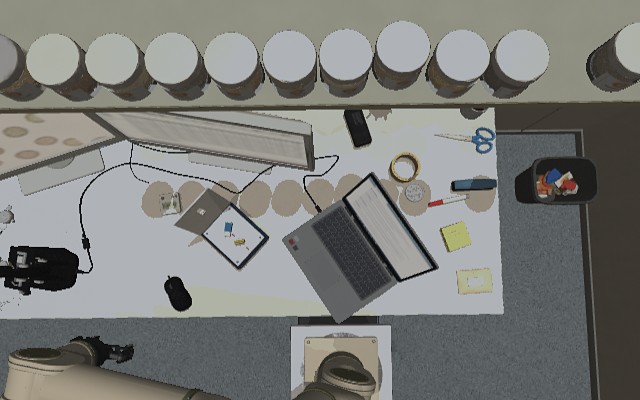

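View pics/scene.png

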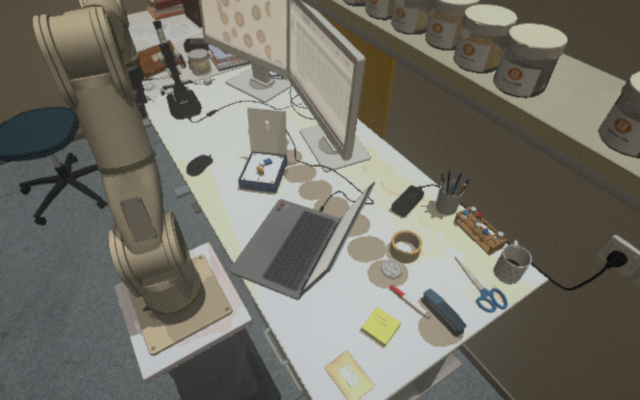

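The top view shows the open instrument at about (236,238) with its panel standing at about (205,212) on the upper-left side. The yellow fastener is at about (240,242), the eraser at about (229,228) and the timer at (168,203). The scene view agrees.

```bash
python3 - <<'E'
from h import *
P=np.load("top.npy"); a=np.load("topc.npy")
s=(slice(180,280),slice(160,280))
save("topz",cv2.resize(a[s],(720,600),interpolation=cv2.INTER_NEAREST))
Q=P[s].reshape(-1,3); C=a[s].reshape(-1,3).astype(int)
hsv=cv2.cvtColor(a[s],cv2.COLOR_RGB2HSV).reshape(-1,3).astype(int)
print("desk z",np.nanmedian(Q[Q[:,2]<.02][:,2]))
m=(Q[:,2]>.033)&(Q[:,2]<.056)
k=np.zeros(len(Q),np.uint8);k[m]=1
n,l,st,ce=cv2.connectedComponentsWithStats(k.reshape(100,120)); i=1+np.argmax(st[1:,4]); m=l.ravel()==i
r=cv2.minAreaRect(Q[m][:,:2].astype(np.float32)); print("instr",r,cv2.boxPoints(r))
pm=Q[:,2]>.075; print("panel n",pm.sum(),Q[pm].min(0),Q[pm].max(0))
pp=Q[pm]; c=pp.mean(0); print(c,np.linalg.svd(pp-c,full_matrices=False)[2])
near=np.linalg.norm(Q[:,:2]-np.array(r[0]),axis=1)<.1
ye=near&(hsv[:,0]>15)&(hsv[:,0]<35)&(hsv[:,1]>110)
bl=near&(hsv[:,0]>95)&(hsv[:,0]<115)&(hsv[:,1]>130)&(hsv[:,2]>90)&(Q[:,2]>.04)
for n,m in(("y",ye),("b",bl)):
    print(n,m.sum(),Q[m].mean(0) if m.any() else 0,Q[m][:,2].max() if m.any() else 0)
E
```

```text
desk z -0.0008340231784244219
instr ((0.4357919991016388, 0.3334176540374756), (0.16563305258750916, 0.1399088352918625), 47.40057373046875) [[0.32824236 0.31980604]
 [0.43122983 0.22510612]
 [0.54334164 0.34702927]
 [0.44035417 0.4417292 ]]
panel n 1156 [0.44105631 0.34795729 0.07526047] [0.56620906 0.46704743 0.22072974]
[0.50464731 0.40795024 0.1535845 ] [[ 0.1393598   0.17045224  0.97546137]
 [ 0.73659488 -0.67621068  0.01292712]
 [ 0.66182085  0.71671832 -0.21979083]]
y 28 [0.41740972 0.3119091  0.06363563] 0.07012554523430506
b 46 [0.4636939  0.35043573 0.05088132] 0.06173838003133025
```

View pics/topz.png

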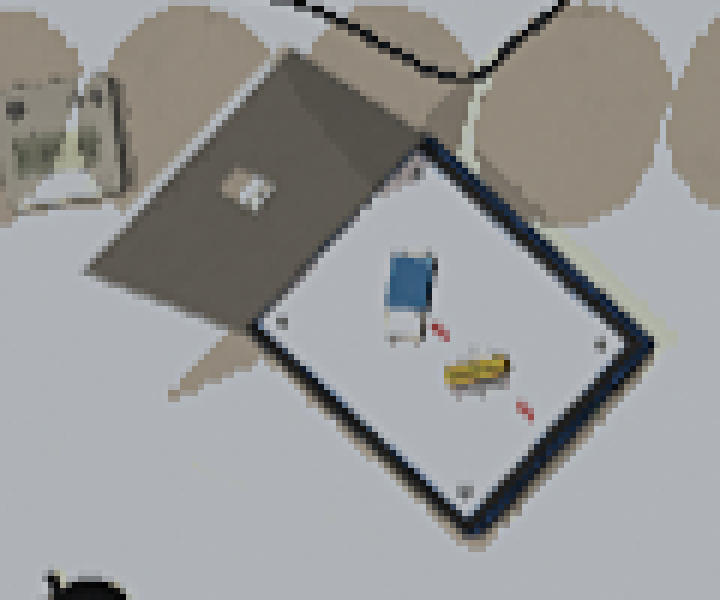

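The closer crop shows the eraser at about (408,297), the wing at about (477,370) turned roughly 1 rad from the red marks, and the red marks at (440,332) and (525,410). The instrument centre is about (0.437,0.335) with a yaw of 47.4°. I'll move above it for a wrist look.

Units first: shifts go in shares of 0.75 m and turns go in shares of pi rad. So -0.315 m / 0.75 = -0.42, -0.06 m / 0.75 = -0.08, 1.9 rad / 3.1416 = 0.6048.

Call:
move_arm(plan=[{"delta_pos": [-0.42,-0.316,-0.08],"turn": [0,0,0.6048]},{"delta_pos": [-0.42,-0.316,-0.08],"turn": [0,0,0.6048]},{"delta_pos": [-0.42,-0.316,-0.08],"turn": [0,0,0.6048]},{"delta_pos": [-0.42,-0.316,-0.08],"turn": [0,0,0.6048]},{"delta_pos": [-0.42,-0.316,-0.08],"turn": [0,0,0.6048]},{"delta_pos": [-0.42,-0.316,-0.08],"turn": [0,0,0.6048]},{"delta_pos": [-0.42,-0.316,-0.08],"turn": [0,0,0.6048]},{"delta_pos": [-0.42,-0.316,-0.08],"turn": [0,0,0.6048]},{"delta_pos": [-0.42,-0.316,-0.08],"turn": [0,0,0.6048]},{"delta_pos": [-0.42,-0.316,-0.08],"turn": [0,0,0.6048]},{"delta_pos": [-0.42,-0.316,-0.08],"turn": [0,0,0.6048]},{"delta_pos": [-0.42,-0.316,-0.08],"turn": [0,0,0.6048]}])

```text
validation failed for argument at $.pl...
```

```bash
cat >> h.py <<'E'
C0=np.array([.437,.335]); YAW=np.radians(47.4)
def inst(P): # world -> instrument frame
    c,s=np.cos(YAW),np.sin(YAW); d=P[...,:2]-C0
    return np.stack([c*d[...,0]+s*d[...,1],-s*d[...,0]+c*d[...,1],P[...,2]],-1)
def ang(Q): # long-axis angle (deg), min area rect
    r=cv2.minAreaRect((Q[:,:2]*1000).astype(np.float32)); b=cv2.boxPoints(r); e=[b[1]-b[0],b[2]-b[1]]
    e=max(e,key=np.linalg.norm); return np.array(r[0]),r[1],np.degrees(np.arctan2(e[1],e[0]))%180
E
python3 - <<'E'
from h import *
o=get_obs(); print(o["position"],o["ee_rot"],o["clock"],o["joint_pos"])
a,P=cloud("wrist"); save("w1",a); I=inst(P); hsv=cv2.cvtColor(a,cv2.COLOR_RGB2HSV).astype(int); np.savez("w1.npz",a=a,P=P)
inn=(abs(I[...,0])<.075)&(abs(I[...,1])<.06)
for n,m in(("y",inn&(hsv[...,0]>15)&(hsv[...,0]<35)&(hsv[...,1]>110)&(P[...,2]>.06)),("er",inn&(I[...,0]>-.012)&(P[...,2]>.047)&(P[...,2]<.058)),("bl",inn&(hsv[...,0]>95)&(hsv[...,0]<118)&(hsv[...,1]>120)&(P[...,2]>.047)),("red",inn&((hsv[...,0]<8)|(hsv[...,0]>172))&(hsv[...,1]>110)&(P[...,2]<.05))):
    print(n,m.sum(), np.median(P[m],0) if m.any() else "", ang(P[m]) if m.sum()>5 else "", I[m].mean(0))
E
```

```text
[0.15078457 0.60620729 0.24160104] [ 1.21554377e-01  9.92584573e-01 -6.30379041e-04 -3.62996996e-05] 0.1 [-1.34962132  0.33279622 -0.06470574  1.46086203  0.02162648  1.34989359
 -0.08846705]
y 71 [0.41192301 0.32010517 0.064061  ] (array([411.67446899, 316.20016479]), (23.966365814208984, 8.993651390075684), np.float32(80.328835)) [-0.02922764  0.00728052  0.06379805]
er 0   [nan nan nan]
bl 0   [nan nan nan]
red 0   [nan nan nan]<stdin>:6: RuntimeWarning: Mean of empty slice.
  ret = um.true_divide(
```

View pics/w1.png

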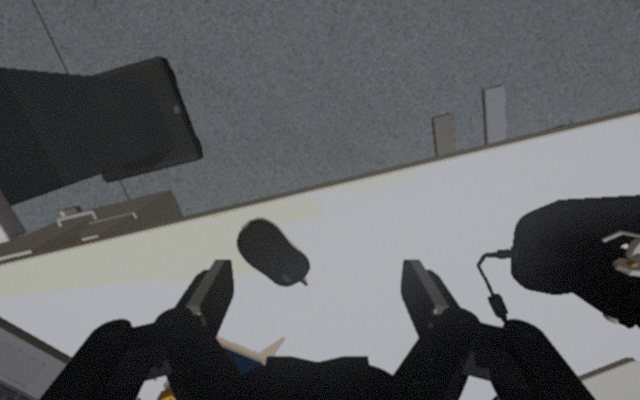

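The move was refused, probably because each row needs "fingers". The wrist picture is therefore still of the start pose: mouse at (273,252), fingers at the bottom, and image-up is tool +x. I'll resend it with all the fields.

To row units: -0.315 m / 0.75 = -0.42, -0.237 m / 0.75 = -0.316, 1.9 rad / 3.1416 = 0.6048.

Call:
move_arm(plan=[{"delta_pos": [-0.42,-0.316,-0.08],"turn": [0,0,0.6048],"fingers": 0},{"delta_pos": [-0.42,-0.316,-0.08],"turn": [0,0,0.6048],"fingers": 0},{"delta_pos": [-0.42,-0.316,-0.08],"turn": [0,0,0.6048],"fingers": 0},{"delta_pos": [-0.42,-0.316,-0.08],"turn": [0,0,0.6048],"fingers": 0},{"delta_pos": [-0.42,-0.316,-0.08],"turn": [0,0,0.6048],"fingers": 0},{"delta_pos": [-0.42,-0.316,-0.08],"turn": [0,0,0.6048],"fingers": 0},{"delta_pos": [-0.42,-0.316,-0.08],"turn": [0,0,0.6048],"fingers": 0},{"delta_pos": [-0.42,-0.316,-0.08],"turn": [0,0,0.6048],"fingers": 0},{"delta_pos": [-0.42,-0.316,-0.08],"turn": [0,0,0.6048],"fingers": 0},{"delta_pos": [-0.42,-0.316,-0.08],"turn": [0,0,0.6048],"fingers": 0},{"delta_pos": [-0.42,-0.316,-0.08],"turn": [0,0,0.6048],"fingers": 0},{"delta_pos": [-0.42,-0.316,-0.08],"turn": [0,0,0.6048],"fingers": 0}], force=30)

```text
clock: 1.65
position: [0.3993, 0.3005, 0.3022]
ee_rot: [0.877, 0.48, -0.0, -0.0]
ft_force: [-0.8, 0.1, 1.2]
grip_width: 0.999
grasp_force: 0.0
```

```bash
cat > look.py <<'E'
from h import *
import sys
o=get_obs(); print(o["position"],o["ee_rot"],o["clock"],o["joint_pos"].round(2))
a,P=cloud("wrist"); save(sys.argv[1],a); I=inst(P); hsv=cv2.cvtColor(a,cv2.COLOR_RGB2HSV).astype(int); np.savez(sys.argv[1],a=a,P=P)
inn=(abs(I[...,0])<.075)&(abs(I[...,1])<.06)
for n,m in(("y",inn&(hsv[...,0]>15)&(hsv[...,0]<35)&(hsv[...,1]>110)&(P[...,2]>.06)&(P[...,2]<.07)),("er",inn&(I[...,0]>-.012)&(P[...,2]>.047)&(P[...,2]<.058)),("bl",inn&(hsv[...,0]>95)&(hsv[...,0]<118)&(hsv[...,1]>120)&(P[...,2]>.047)&(P[...,2]<.06)),("red",inn&((hsv[...,0]<8)|(hsv[...,0]>172))&(hsv[...,1]>110)&(P[...,2]<.05))):
    if m.sum()>5: print(n,m.sum(), np.median(P[m],0),ang(P[m]),I[m].mean(0))
E
python3 look.py w2
```

```text
[0.39927219 0.30049775 0.30224262] [ 8.77251276e-01  4.80031453e-01 -4.62002098e-05 -8.09143909e-06] 1.65 [-1.02  0.02  0.28  1.7  -0.    1.42 -1.3 ]
y 128 [0.41793819 0.31442269 0.06574986] (array([417.5859375 , 313.56817627]), (8.018487930297852, 30.188119888305664), np.float32(102.49899)) [-0.02833649  0.00016273  0.06569316]
er 640 [0.45773576 0.3511657  0.05176402] (array([457.28619385, 351.03488159]), (20.768842697143555, 45.79564666748047), np.float32(172.34106)) [ 0.02580717 -0.00423768  0.0517249 ]
bl 103 [0.4657351  0.35000091 0.05208808] (array([463.3394165 , 349.68743896]), (15.993000984191895, 22.936405181884766), np.float32(172.99744)) [ 0.02968214 -0.0107339   0.05203929]
```

View pics/w2.png

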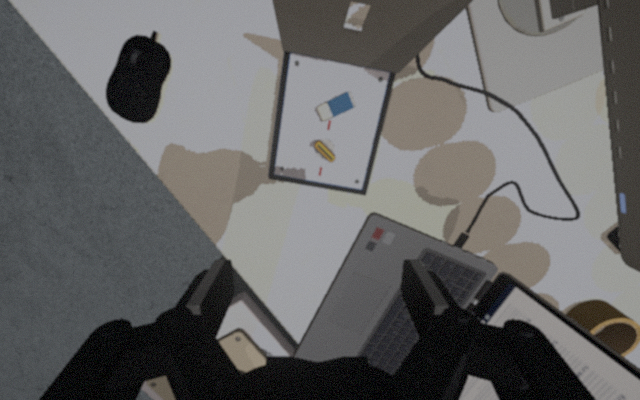

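The wrist view shows the eraser at (335,106) and the wing at (323,150). The measured eraser is 20.8 × 45.8 mm with its top at z = 0.0517, centred at (0.457,0.351) with its long axis at −7.7°. The wing is centred at (0.4176,0.3136) at about 102.5°. All of this fits the given sizes. I'll turn at height, half close, then descend.

To row units: 0.08 m / 0.75 = 0.1067, 0.074 m / 0.75 = 0.0987, -2.005 rad / 3.1416 = -0.6382.

Call:
move_arm(plan=[{"delta_pos": [0.0987,0.0287,0],"turn": [0,0,-0.6382],"fingers": 0.5},{"delta_pos": [0.0987,0.0287,0],"turn": [0,0,-0.6382],"fingers": 0.5},{"delta_pos": [0.0987,0.0287,0],"turn": [0,0,-0.6382],"fingers": 0.5},{"delta_pos": [0.0987,0.0287,0],"turn": [0,0,-0.6382],"fingers": 0.5},{"delta_pos": [0.0987,0.0287,0],"turn": [0,0,-0.6382],"fingers": 0.5},{"delta_pos": [0.0987,0.0287,0],"turn": [0,0,-0.6382],"fingers": 0.5},{"delta_pos": [0.0987,0.0287,0],"turn": [0,0,-0.6382],"fingers": 0.5},{"delta_pos": [0.0987,0.0287,0],"turn": [0,0,-0.6382],"fingers": 0.5},{"delta_pos": [0.0987,0.0287,0],"turn": [0,0,-0.6382],"fingers": 0.5},{"delta_pos": [0.0987,0.0287,0],"turn": [0,0,-0.6382],"fingers": 0.5},{"delta_pos": [0.0987,0.0287,0.1067],"turn": [0,0,-0.6382],"fingers": 0.5},{"delta_pos": [0.0987,0.0287,0.1067],"turn": [0,0,-0.6382],"fingers": 0.5}])

```text
clock: 3.2
position: [0.4561, 0.3498, 0.2189]
ee_rot: [0.069, 0.998, -0.002, -0.002]
ft_force: [-0.8, -0.4, 0.2]
grip_width: 0.504
grasp_force: 0.0
```

```bash
cat > go.py <<'E'
# usage: go.py x y z [tool-y yaw deg] -> delta_pos/turn from current pose (current measured)
from h import *
import sys
o=get_obs(); R=Ro.from_quat(o["ee_rot"]); p=o["position"]; M=R.as_matrix()
print("now",p.round(4),"tool-y yaw",np.degrees(np.arctan2(M[1,1],M[0,1])).round(2),"q",o["joint_pos"].round(2),"w",o["grip_width"],"t",o["clock"],"F",o["ft_force"].round(1))
t=np.array(list(map(float,sys.argv[1:4]))); print("delta",(M.T@(t-p)).round(4))
if len(sys.argv)>4:
    y=np.radians(float(sys.argv[4])); Y=np.array([np.cos(y),np.sin(y),0]); Z=np.array([0,0,-1.]); T=np.stack([np.cross(Y,Z),Y,Z],1)
    print("turn",(R.inv()*Ro.from_matrix(T)).as_rotvec().round(4))
E
python3 go.py .4573 .351 .053 82.3; python3 look.py w3
```

```text
now [0.4561 0.3498 0.2189] tool-y yaw 82.12 q [-0.86  0.24  0.14  1.63 -0.03  1.28  0.73] w 0.5036705082280389 t 3.2 F [-0.8 -0.4  0.2]
delta [-0.0016  0.002   0.1659]
turn [-0.0043 -0.0036 -0.0032]
[0.45609868 0.34984852 0.2189169 ] [ 0.06875208  0.99762986 -0.00200417 -0.00194659] 3.2 [-0.86  0.24  0.14  1.63 -0.03  1.28  0.73]
y 226 [0.41569803 0.31382251 0.06564552] (array([416.55361938, 313.02880859]), (8.917045593261719, 29.806543350219727), np.float32(102.51486)) [-0.02987113  0.00101918  0.06555551]
er 812 [0.45609933 0.35031427 0.05164359] (array([471.46322632, 357.45904541]), (70.15277862548828, 97.61260986328125), np.float32(137.37701)) [ 0.02485206 -0.00401     0.05160325]
bl 112 [0.4667438  0.34836698 0.05193768] (array([463.50619507, 349.82229614]), (16.102109909057617, 24.095932006835938), np.float32(171.72464)) [ 0.02905105 -0.01141567  0.05187773]
red 12 [0.41737686 0.31194655 0.04069471] (array([417.1413269 , 311.92959595]), (69.4296646118164, 0.7522075176239014), np.float32(47.13199)) [-0.03055026 -0.00102965  0.04056178]
```

To row units: 0.166 m / 0.75 = 0.2213, -0.001 m / 0.75 = -0.0013.

Call:
move_arm(plan=[{"delta_pos": [-0.0013,0.0013,0.08],"turn": [0,0,0],"fingers": 0.5},{"delta_pos": [-0.0013,0.0013,0.1533],"turn": [0,0,0],"fingers": 0.5},{"delta_pos": [-0.0013,0.0013,0.2],"turn": [0,0,0],"fingers": 0.5},{"delta_pos": [-0.0013,0.0013,0.2213],"turn": [0,0,0],"fingers": 0.5},{"delta_pos": [-0.0013,0.0013,0.2213],"turn": [0,0,0],"fingers": 0.5},{"delta_pos": [-0.0013,0.0013,0.2213],"turn": [0,0,0],"fingers": 0.85},{"delta_pos": [-0.0013,0.0013,0.2213],"turn": [0,0,0],"fingers": 0.9},{"delta_pos": [-0.0013,0.0013,0.2213],"turn": [0,0,0],"fingers": 1},{"delta_pos": [-0.0013,0.0013,0.2213],"turn": [0,0,0],"fingers": 1},{"delta_pos": [-0.0013,0.0013,0.2213],"turn": [0,0,0],"fingers": 1}], force=30)

```text
clock: 4.5
position: [0.4597, 0.3528, 0.0584]
ee_rot: [0.069, 0.998, 0.001, 0.001]
ft_force: [-1.2, -0.6, 7.4]
grip_width: 0.218
grasp_force: 29.7
```

Gripped at about 19–21 mm opening. Lifting and checking.

To row units: -0.14 m / 0.75 = -0.1867, -0.1 m / 0.75 = -0.1333.

Call:
move_arm(plan=[{"delta_pos": [0,0,-0.0533],"turn": [0,0,0],"fingers": 1},{"delta_pos": [0,0,-0.1333],"turn": [0,0,0],"fingers": 1},{"delta_pos": [0,0,-0.1867],"turn": [0,0,0],"fingers": 1},{"delta_pos": [0,0,-0.1867],"turn": [0,0,0],"fingers": 1}])

```text
clock: 5.0
position: [0.4602, 0.3532, 0.201]
ee_rot: [0.069, 0.998, 0.003, 0.003]
ft_force: [-0.3, 0.5, -1.4]
grip_width: 0.221
grasp_force: 29.5
```

```bash
python3 go.py .52 .15 .25 ; python3 look.py w4
```

```text
now [0.4602 0.3532 0.201 ] tool-y yaw 82.03 q [-0.86  0.25  0.14  1.66 -0.04  1.23  0.73] w 0.22096385214156555 t 5.0 F [-0.3  0.5 -1.4]
delta [-0.0876 -0.1926 -0.0498]
[0.46022508 0.35315971 0.20097678] [0.06948949 0.99757519 0.00291278 0.00254204] 5.0 [-0.86  0.25  0.14  1.66 -0.04  1.23  0.73]
y 243 [0.41604868 0.313338   0.06567683] (array([416.609375  , 312.99407959]), (8.676647186279297, 29.781286239624023), np.float32(102.13357)) [-0.02991637  0.00073542  0.06560192]
er 15 [0.50066416 0.3777272  0.05048311] (array([478.93859863, 398.02783203]), (0.4364659786224365, 92.03843688964844), np.float32(137.36243)) [ 0.07487617 -0.00700425  0.05038472]
red 22 [0.3989054  0.29250344 0.04067649] (array([417.71047974, 312.66833496]), (70.57679748535156, 1.324142336845398), np.float32(46.87719)) [-0.03252706 -0.00085169  0.04073999]
```

View pics/w4.png

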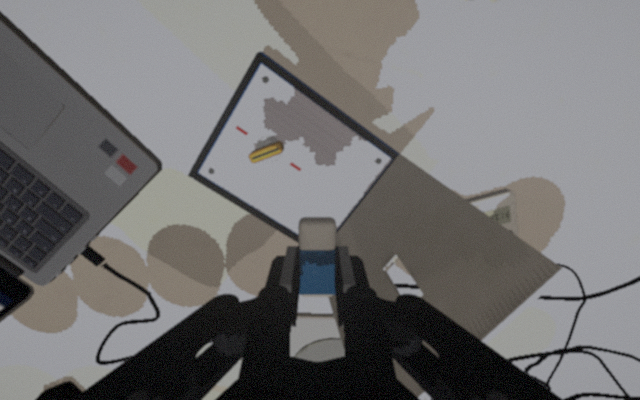

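The eraser is in the jaws at (318,265) and the deck is clear: wing at (266,152), red marks at (242,131) and (295,166). Carrying it to the free desk spot.

To row units: -0.192 m / 0.75 = -0.256, -0.022 m / 0.75 = -0.0293.

Call:
move_arm(plan=[{"delta_pos": [-0.0293,-0.064,-0.0267],"turn": [0,0,0],"fingers": 1},{"delta_pos": [-0.0587,-0.128,-0.0267],"turn": [0,0,0],"fingers": 1},{"delta_pos": [-0.088,-0.192,-0.0267],"turn": [0,0,0],"fingers": 1},{"delta_pos": [-0.1173,-0.256,0],"turn": [0,0,0],"fingers": 1},{"delta_pos": [-0.1173,-0.256,0.0667],"turn": [0,0,0],"fingers": 1},{"delta_pos": [-0.1173,-0.256,0.1333],"turn": [0,0,0],"fingers": 1},{"delta_pos": [-0.1173,-0.256,0.1867],"turn": [0,0,0],"fingers": 1},{"delta_pos": [-0.1173,-0.256,0.22],"turn": [0,0,0],"fingers": 1},{"delta_pos": [-0.1173,-0.256,0.22],"turn": [0,0,0],"fingers": 1},{"delta_pos": [-0.1173,-0.256,0.22],"turn": [0,0,0],"fingers": 1}])

```text
clock: 6.3
position: [0.5196, 0.1496, 0.032]
ee_rot: [0.069, 0.998, 0.0, 0.0]
ft_force: [0.1, -0.8, -0.3]
grip_width: 0.222
grasp_force: 29.6
```

```bash
python3 go.py .52 .15 .019 82.3
```

```text
now [0.5196 0.1496 0.032 ] tool-y yaw 82.04 q [-0.59  0.37  0.26  1.91 -0.12  0.87  1.16] w 0.22182527062827256 t 6.3 F [ 0.1 -0.8 -0.3]
delta [-0.0004  0.0004  0.013 ]
turn [ 0.0003  0.0005 -0.0045]
```

To row units: -0.17 m / 0.75 = -0.2267, -0.11 m / 0.75 = -0.1467.

Call:
move_arm(plan=[{"delta_pos": [0,0,0.008],"turn": [0,0,0],"fingers": 1},{"delta_pos": [0,0,0.0133],"turn": [0,0,0],"fingers": 1},{"delta_pos": [0,0,0.0167],"turn": [0,0,0],"fingers": 1},{"delta_pos": [0,0,0.0167],"turn": [0,0,0],"fingers": 1},{"delta_pos": [0,0,0.0167],"turn": [0,0,0],"fingers": 0.5},{"delta_pos": [0,0,0.0167],"turn": [0,0,0],"fingers": 0.5},{"delta_pos": [0,0,0.0167],"turn": [0,0,0],"fingers": 0.5},{"delta_pos": [0,0,0],"turn": [0,0,0],"fingers": 0.5},{"delta_pos": [0,0,-0.0667],"turn": [0,0,0],"fingers": 0.5},{"delta_pos": [0,0,-0.1467],"turn": [0,0,0],"fingers": 0.5},{"delta_pos": [0,0,-0.2267],"turn": [0,0,0],"fingers": 0.5},{"delta_pos": [0,0,-0.2267],"turn": [0,0,0],"fingers": 0.5}])

```text
clock: 7.8
position: [0.5217, 0.1501, 0.2074]
ee_rot: [0.07, 0.998, 0.002, 0.004]
ft_force: [-0.6, 1.0, -0.5]
grip_width: 0.501
grasp_force: 0.0
```

```bash
python3 - <<'E'
from h import *
a,P=cloud("top"); m=(abs(P[...,0]-.52)<.06)&(abs(P[...,1]-.15)<.06)&(P[...,2]>.006)&(P[...,2]<.03)
print(m.sum()); 
a,P=cloud("wrist"); m=(abs(P[...,0]-.52)<.06)&(abs(P[...,1]-.15)<.06)&(P[...,2]>.006)&(P[...,2]<.03)
print(m.sum(),ang(P[m]) if m.sum()>5 else "",np.median(P[m],0))
E
python3 go.py .417 .3128 .202 12.4
```

```text
51
1411 (array([519.81585693, 125.85238647]), (119.5797348022461, 71.58885192871094), np.float32(0.06446598)) [0.50069614 0.13743705 0.01246901]
now [0.5194 0.1496 0.2023] tool-y yaw 82.05 q [-0.62  0.17  0.29  1.76 -0.05  1.22  1.11] w 0.5006578777747551 t 7.9 F [-0.6 -0.  -0.8]
delta [0.124  0.1475 0.0003]
turn [1.8000e-03 4.0000e-04 1.2156e+00]
```

```bash
python3 -c "
from h import *
print(np.round(camera('wrist')['tool_from_camera'],3))"
```

```text
[[-0.    -0.945 -0.328  0.086]
 [ 1.    -0.     0.    -0.   ]
 [-0.    -0.328  0.945 -0.132]
 [ 0.     0.     0.     1.   ]]
```

To row units: 0.1475 m / 0.75 = 0.1967, 0.124 m / 0.75 = 0.1653, 1.217 rad / 3.1416 = 0.3874.

Call:
move_arm(plan=[{"delta_pos": [0.1653,0.1967,0],"turn": [0,0,0.3874],"fingers": 0.5},{"delta_pos": [0.1653,0.1967,0],"turn": [0,0,0.3874],"fingers": 0.5},{"delta_pos": [0.1653,0.1967,0],"turn": [0,0,0.3874],"fingers": 0.5},{"delta_pos": [0.1653,0.1967,0],"turn": [0,0,0.3874],"fingers": 0.5},{"delta_pos": [0.1653,0.1967,0],"turn": [0,0,0.3874],"fingers": 0.5},{"delta_pos": [0.1653,0.1967,0],"turn": [0,0,0.3874],"fingers": 0.5},{"delta_pos": [0.1653,0.1967,0],"turn": [0,0,0.3874],"fingers": 0.5},{"delta_pos": [0.1653,0.1967,0.04],"turn": [0,0,0.3874],"fingers": 0.5},{"delta_pos": [0.1653,0.1967,0.0667],"turn": [0,0,0.3874],"fingers": 0.5},{"delta_pos": [0.1653,0.1967,0.0667],"turn": [0,0,0.3874],"fingers": 0.5},{"delta_pos": [0.1653,0.1967,0.0667],"turn": [0,0,0.3874],"fingers": 0.5}])

```text
clock: 9.32
position: [0.4169, 0.3127, 0.1515]
ee_rot: [0.627, 0.779, -0.0, 0.0]
ft_force: [-0.2, 0.0, -0.2]
grip_width: 0.499
grasp_force: 0.0
```

```bash
python3 go.py .4167 .3129 .058 12.4; python3 look.py w5
```

```text
now [0.4169 0.3127 0.1515] tool-y yaw 12.31 q [-0.93  0.17  0.21  1.86 -0.04  1.11 -0.48] w 0.49945649976053136 t 9.325 F [-0.2  0.  -0.2]
delta [ 0.0002 -0.0001  0.0935]
turn [-0.0003  0.0002 -0.0015]
[0.41687712 0.31273978 0.1514926 ] [ 6.27194031e-01  7.78863028e-01 -1.75545189e-04  1.08397291e-05] 9.325 [-0.93  0.17  0.21  1.86 -0.04  1.11 -0.48]
y 276 [0.41693369 0.3133274  0.06580632] (array([416.77630615, 313.72555542]), (7.943113327026367, 30.164894104003906), np.float32(102.65962)) [-0.02923344  0.00028496  0.06577626]
red 26 [0.43615339 0.33278238 0.04115625] (array([417.54147339, 312.44668579]), (70.54536437988281, 1.4814931154251099), np.float32(47.575966)) [-0.02523343 -0.00089482  0.04114639]
```

To row units: 0.0935 m / 0.75 = 0.1247, 0.08 m / 0.75 = 0.1067.

Call:
move_arm(plan=[{"delta_pos": [0,0,0.0667],"turn": [0,0,0],"fingers": 0.5},{"delta_pos": [0,0,0.1067],"turn": [0,0,0],"fingers": 0.5},{"delta_pos": [0,0,0.1247],"turn": [0,0,0],"fingers": 0.5},{"delta_pos": [0,0,0.1247],"turn": [0,0,0],"fingers": 0.7},{"delta_pos": [0,0,0.1247],"turn": [0,0,0],"fingers": 1},{"delta_pos": [0,0,0.1247],"turn": [0,0,0],"fingers": 1},{"delta_pos": [0,0,0.1247],"turn": [0,0,0],"fingers": 1},{"delta_pos": [0,0,0.1247],"turn": [0,0,0],"fingers": 1},{"delta_pos": [0,0,0.1247],"turn": [0,0,0],"fingers": 1}], force=40)

```text
clock: 10.5
position: [0.4179, 0.3136, 0.0593]
ee_rot: [0.627, 0.779, 0.002, 0.0]
ft_force: [1.7, 0.3, 6.9]
grip_width: 0.104
grasp_force: 42.9
```

To row units: -0.002 m / 0.75 = -0.0027, 0.965 rad / 3.1416 = 0.3072.

Call:
move_arm(plan=[{"delta_pos": [0,0,-0.0027],"turn": [0,0,0.0477],"fingers": 1},{"delta_pos": [0,0,-0.0027],"turn": [0,0,0.0955],"fingers": 1},{"delta_pos": [0,0,-0.0027],"turn": [0,0,0.1432],"fingers": 1},{"delta_pos": [0,0,-0.0027],"turn": [0,0,0.191],"fingers": 1},{"delta_pos": [0,0,-0.0027],"turn": [0,0,0.2387],"fingers": 1},{"delta_pos": [0,0,-0.0027],"turn": [0,0,0.2865],"fingers": 1},{"delta_pos": [0,0,-0.0027],"turn": [0,0,0.3072],"fingers": 1},{"delta_pos": [0,0,-0.0027],"turn": [0,0,0.3072],"fingers": 1},{"delta_pos": [0,0,-0.0027],"turn": [0,0,0.3072],"fingers": 1}])

```text
clock: 11.62
position: [0.4189, 0.3132, 0.0596]
ee_rot: [0.917, 0.399, 0.002, 0.0]
ft_force: [13.9, 6.4, -21.3]
grip_width: 0.103
grasp_force: 40.2
```

```bash
python3 go.py .4167 .3129 .058 -42.6
```

```text
now [0.4189 0.3132 0.0596] tool-y yaw -43.01 q [-1.04  0.3   0.36  1.94 -0.13  0.91 -1.37] w 0.10274589849028196 t 11.625 F [ 13.9   6.4 -21.3]
delta [-0.0017 -0.0014  0.0016]
turn [ 0.0021 -0.0042 -0.0072]
```

Call:
move_arm(plan=[{"delta_pos": [-0.0013,-0.0013,0.0027],"turn": [0,0,0],"fingers": 1},{"delta_pos": [-0.0013,-0.0013,0.0013],"turn": [0,0,0],"fingers": 0.5},{"delta_pos": [-0.0013,-0.0013,0.0013],"turn": [0,0,0],"fingers": 0.5},{"delta_pos": [-0.0013,-0.0013,0.0013],"turn": [0,0,0],"fingers": 0.5},{"delta_pos": [-0.0013,-0.0013,-0.0267],"turn": [0,0,0],"fingers": 0.5},{"delta_pos": [-0.0013,-0.0013,-0.0933],"turn": [0,0,0],"fingers": 0.5},{"delta_pos": [-0.0013,-0.0013,-0.1733],"turn": [0,0,0],"fingers": 0.5},{"delta_pos": [-0.0013,-0.0013,-0.2533],"turn": [0,0,0],"fingers": 0.8},{"delta_pos": [-0.0013,-0.0013,-0.3333],"turn": [0,0,0],"fingers": 1},{"delta_pos": [-0.0013,-0.0013,-0.3333],"turn": [0,0,0],"fingers": 1}])

```text
clock: 12.88
position: [0.4167, 0.3138, 0.3146]
ee_rot: [0.917, 0.399, 0.004, -0.002]
ft_force: [0.3, 0.1, -0.7]
grip_width: -0.002
grasp_force: 0.0
```

```bash
python3 look.py w6; python3 - <<'E'
from h import *
d=np.load("w6.npz"); P=d["P"]; I=inst(P); 
p=I[(I[...,2]>.08)&(I[...,2]<.23)&(I[...,0]>.06)&(I[...,0]<.15)&(abs(I[...,1])<.08)]
print(len(p),p.min(0),p.max(0)); 
A=np.polyfit(p[:,2],p[:,0],1); print("inner face x at z=.0485,.2:",np.polyval(A,[.0485,.2]),"angle",np.pi/2+np.arctan(A[0]))
a,P=cloud("top"); s=P[(P[...,2]>.15)&(P[...,2]<.55)&(P[...,0]>.45)&(P[...,0]<.9)&(P[...,1]>.0)&(P[...,1]<.65)]
I=inst(s); s=s[I[:,0]>.14]; print("monitor",s.min(0),s.max(0))
for y in(.3,.35,.4,.45,.5): q=s[abs(s[:,1]-y)<.02]; print(y,q[:,0].min() if len(q) else None, q[:,2].max() if len(q) else None)
E
python3 go.py .417 .313 .3 -42.6
```

```text
[0.41665748 0.31380684 0.31464712] [ 0.91693548  0.39901562  0.0035441  -0.00181488] 12.875 [-1.1   0.06  0.38  1.64 -0.02  1.44 -1.46]
y 107 [0.41922017 0.31485954 0.06588157] (array([418.45419312, 313.83755493]), (27.784072875976562, 6.6389875411987305), np.float32(46.94138)) [-0.02728181 -0.00059189  0.0658796 ]
12157 [ 0.08228586 -0.07122608  0.08002777] [0.11777831 0.06927654 0.21941533]
inner face x at z=.0485,.2: [0.07517918 0.10946047] angle 1.7933279053651705
monitor [0.65801529 0.29371849 0.16996547] [0.73812342 0.64996771 0.52216801]
0.3 0.6635027691797437 0.5207809677158742
0.35 0.6588532398921161 0.5221680108053381
0.4 0.6681602082919449 0.5159691819293118
0.45 0.6773356994599516 0.48804467950690394
0.5 0.6853147521411393 0.46059815537096516
now [0.4152 0.3128 0.3098] tool-y yaw -42.96 q [-1.1   0.06  0.38  1.65 -0.02  1.44 -1.46] w 0.0016993840850192728 t 12.975 F [-0.7 -0.3 -0.2]
delta [0.0013 0.0012 0.0098]
turn [-0.0004 -0.0004 -0.0062]
```

View pics/w6.png

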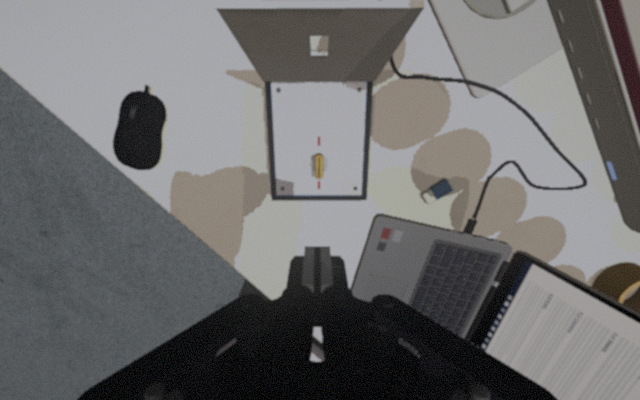

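The wing now lies along the red marks: wing at (319,165), marks at (319,140) and (319,185). The eraser lies free on the desk at (438,190). The panel angle is 1.79 rad. Next I'll turn the closed gripper 90° and go over the panel to the space behind its lip.

To row units: 0.186 m / 0.75 = 0.248, 0.02 m / 0.75 = 0.0267, -1.577 rad / 3.1416 = -0.502.

Call:
move_arm(plan=[{"delta_pos": [0.0133,0,0],"turn": [0,0,-0.0573],"fingers": 1},{"delta_pos": [0.0267,0,0],"turn": [0,0,-0.1146],"fingers": 1},{"delta_pos": [0.04,0,0],"turn": [0,0,-0.1719],"fingers": 1},{"delta_pos": [0.0533,0,0],"turn": [0,0,-0.2292],"fingers": 1},{"delta_pos": [0.08,0,0],"turn": [0,0,-0.2865],"fingers": 1},{"delta_pos": [0.12,0,0],"turn": [0,0,-0.3438],"fingers": 1},{"delta_pos": [0.16,0,0],"turn": [0,0,-0.4011],"fingers": 1},{"delta_pos": [0.2,0,0],"turn": [0,0,-0.4584],"fingers": 1},{"delta_pos": [0.248,0,0],"turn": [0,0,-0.502],"fingers": 1},{"delta_pos": [0.248,0,0],"turn": [0,0,-0.502],"fingers": 1},{"delta_pos": [0.248,0,0],"turn": [0,0,-0.502],"fingers": 1}])

```text
clock: 14.35
position: [0.5419, 0.4482, 0.3082]
ee_rot: [0.364, 0.931, -0.001, -0.001]
ft_force: [-0.1, -0.4, -0.6]
grip_width: -0.002
grasp_force: 0.0
```

```bash
python3 go.py .542 .449 .211 47.4
```

```text
now [0.5419 0.4482 0.3082] tool-y yaw 47.29 q [-0.92  0.5   0.27  1.12 -0.13  1.54  0.14] w -0.0018612468492685227 t 14.35 F [-0.1 -0.4 -0.6]
delta [0.0004 0.0009 0.0972]
turn [-0.0027 -0.0001 -0.0018]
```

To row units: 0.097 m / 0.75 = 0.1293, 0.096 m / 0.75 = 0.128.

Call:
move_arm(plan=[{"delta_pos": [0,0.0013,0.0667],"turn": [0,0,0],"fingers": 1},{"delta_pos": [0,0.0013,0.12],"turn": [0,0,0],"fingers": 1},{"delta_pos": [0,0.0013,0.1293],"turn": [0,0,0],"fingers": 1},{"delta_pos": [0,0,0.1293],"turn": [0,0,0],"fingers": 1},{"delta_pos": [0,-0.02,0.1293],"turn": [0,0,0],"fingers": 1},{"delta_pos": [0,-0.04,0.128],"turn": [0,0,0],"fingers": 1},{"delta_pos": [0,-0.06,0.1267],"turn": [0,0,0],"fingers": 1},{"delta_pos": [0,-0.08,0.1253],"turn": [0,0,0],"fingers": 1},{"delta_pos": [0,-0.1,0.124],"turn": [0,0,0],"fingers": 1},{"delta_pos": [0,-0.1147,0.124],"turn": [0,0,0],"fingers": 1},{"delta_pos": [0,-0.1147,0.124],"turn": [0,0,0],"fingers": 1}])

```text
clock: 15.72
position: [0.4843, 0.3856, 0.2185]
ee_rot: [0.364, 0.932, 0.001, 0.0]
ft_force: [0.3, 0.3, 0.7]
grip_width: -0.001
grasp_force: 0.3
```

```bash
python3 go.py .542 .449 .211 47.4; python3 - <<'E'
from h import *
o=get_obs(); print("tcp inst",inst(np.array(o["position"])))
a,P=cloud("scene"); save("s2",a[100:220,200:330].repeat(5,0).repeat(5,1))
a,P=cloud("top"); I=inst(P); p=I[(I[...,2]>.08)&(I[...,2]<.215)&(abs(I[...,0])<.13)&(abs(I[...,1])<.07)&(abs(I[...,1])>.055)]
print(len(p)); A=np.polyfit(p[:,2],p[:,0],1); print("angle",np.pi/2+np.arctan(A[0]),np.polyval(A,.0485))
E
```

```text
now [0.4843 0.3856 0.2185] tool-y yaw 47.36 q [-0.95  0.33  0.26  1.53 -0.09  1.29  0.15] w -0.0005026236880802761 t 15.725 F [0.3 0.3 0.7]
delta [0.0005 0.0858 0.0077]
turn [ 0.0025 -0.0001 -0.0007]
tcp inst [ 0.0692173  -0.00058434  0.2185076 ]
22
angle 1.4270956803776411 0.07577789088829129
```

View pics/s2.png

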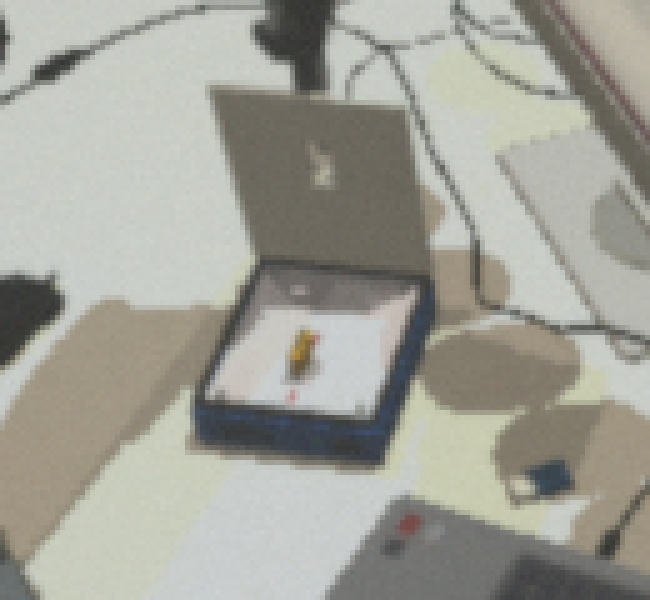

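The panel is at about 1.43 rad and follows the fingers. The crop shows the wing at (302,352), in line with the marks, and the eraser on the desk at (540,482). Continuing along the arc.

To row units: -0.1365 m / 0.75 = -0.182, -0.129 m / 0.75 = -0.172.

Call:
move_arm(plan=[{"delta_pos": [0,-0.032,0.0093],"turn": [0,0,0],"fingers": 1},{"delta_pos": [0,-0.0613,0.022],"turn": [0,0,0],"fingers": 1},{"delta_pos": [0,-0.0893,0.0373],"turn": [0,0,0],"fingers": 1},{"delta_pos": [0,-0.1147,0.0573],"turn": [0,0,0],"fingers": 1},{"delta_pos": [0,-0.1387,0.0807],"turn": [0,0,0],"fingers": 1},{"delta_pos": [0,-0.158,0.1073],"turn": [0,0,0],"fingers": 1},{"delta_pos": [0,-0.172,0.1307],"turn": [0,0,0],"fingers": 1},{"delta_pos": [0,-0.182,0.1553],"turn": [0,0,0],"fingers": 1},{"delta_pos": [0,-0.182,0.1553],"turn": [0,0,0],"fingers": 1}])

```text
clock: 16.95
position: [0.3918, 0.2854, 0.1003]
ee_rot: [0.363, 0.932, 0.0, 0.0]
ft_force: [-0.3, 0.8, 4.6]
grip_width: 0.003
grasp_force: 2.2
```

```bash
cat > chk.py <<'E'
from h import *
o=get_obs(); print("tcp inst",inst(np.array(o["position"])).round(4),"F",o["ft_force"].round(1),"t",o["clock"])
a,P=cloud("top"); I=inst(P); p=I[(I[...,2]>.03)&(I[...,2]<.215)&(I[...,0]<.06)&(I[...,0]>-.09)&(abs(I[...,1])<.065)&(abs(I[...,1])>.045)]
A=np.polyfit(p[:,0],p[:,2],1); print("top fit",len(p),"angle",-np.arctan(A[0]),"z at x=.078,-.08",np.polyval(A,[.078,-.08]), "resid",np.std(p[:,2]-np.polyval(A,p[:,0])))
E
python3 chk.py
```

```text
tcp inst [-0.0671 -0.0003  0.1003] F [-0.3  0.8  4.6] t 16.95
top fit 304 angle 0.21988969275648954 z at x=.078,-.08 [0.05162247 0.08693604] resid 0.007476458485441529
```

To row units: 0.041 m / 0.75 = 0.0547, -0.009 m / 0.75 = -0.012.

Call:
move_arm(plan=[{"delta_pos": [0,-0.0053,0.02],"turn": [0,0,0],"fingers": 1},{"delta_pos": [0,-0.0093,0.036],"turn": [0,0,0],"fingers": 1},{"delta_pos": [0,-0.012,0.048],"turn": [0,0,0],"fingers": 1},{"delta_pos": [0,-0.012,0.0533],"turn": [0,0,0],"fingers": 1},{"delta_pos": [0,-0.012,0.0547],"turn": [0,0,0],"fingers": 1},{"delta_pos": [0,-0.012,0.0547],"turn": [0,0,0],"fingers": 1}])

```text
clock: 17.75
position: [0.386, 0.2789, 0.0616]
ee_rot: [0.364, 0.932, 0.0, -0.0]
ft_force: [-7.9, -5.3, 35.5]
grip_width: 0.001
grasp_force: 17.6
```

```bash
python3 chk.py
```

```text
tcp inst [-0.0758 -0.0004  0.0616] F [-7.9 -5.3 35.5] t 17.75
top fit 353 angle 0.0013718532033131705 z at x=.078,-.08 [0.04981794 0.0500347 ] resid 0.003010389705015303
```

To row units: -0.0015 m / 0.75 = -0.002.

Call:
move_arm(plan=[{"delta_pos": [0,0,-0.002],"turn": [0,0,0],"fingers": 1},{"delta_pos": [0,0,-0.002],"turn": [0,0,0],"fingers": 1},{"delta_pos": [0,0,-0.002],"turn": [0,0,0],"fingers": 1},{"delta_pos": [0,0,-0.002],"turn": [0,0,0],"fingers": 1},{"delta_pos": [0,0,-0.002],"turn": [0,0,0],"fingers": 1}])

```text
clock: 18.42
position: [0.3859, 0.2788, 0.0619]
ee_rot: [0.363, 0.932, 0.0, -0.0]
ft_force: [-1.8, -1.5, 15.7]
grip_width: -0.001
grasp_force: 8.3
```

```bash
python3 chk.py; python3 - <<'E'
from h import *
a,P=cloud("scene"); save("s3",a[100:220,200:330].repeat(5,0).repeat(5,1))
E
```

```text
tcp inst [-0.076  -0.0004  0.0619] F [-1.8 -1.5 15.7] t 18.425
top fit 342 angle -0.0029352285066301235 z at x=.078,-.08 [0.0501956  0.04973183] resid 0.0029856011652907182
```

View pics/s3.png

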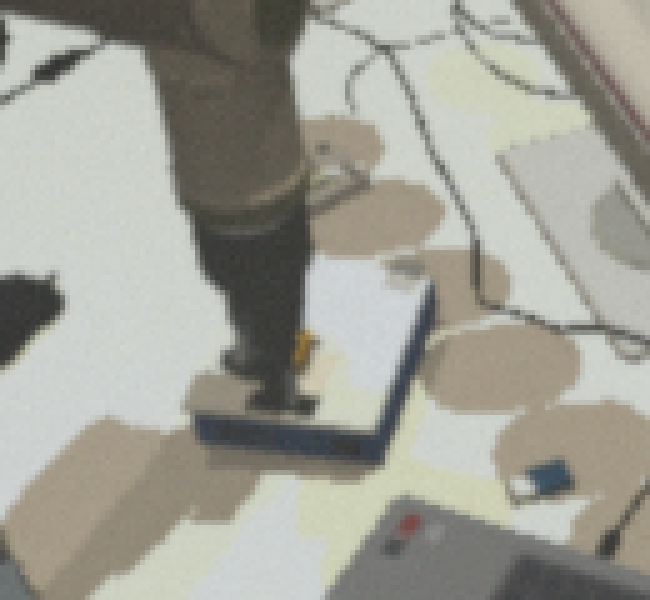

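The panel is flush (fitted angle about 0, 15.7 N up on the tool) with the fingertips on the lip strip at (280,403). The wing pokes through the slot at (304,348), and the eraser is on the desk at (540,482). Handing in.

```bash
python3 -c "
from workcell import hand_in
print(hand_in())"
```

```text
the job is handed in; nothing more can be done
None
```

The job is handed in at about 18 s on the robot's clock: the eraser is on the desk, the fastener is in line with the slot, and the fingertips hold the panel flush with about 16 N; the hand-in returned no verdict.

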